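Fold up the instrument case and press its circuit board home

TASK

Fold the case's three hinged walls up until they all stand upright; then take the large circuit board by its heatsink, lower it (do not drop it) into the case onto the white posts, and press it down until it sits level, fully home on the ledges, with all the walls still upright. Leave everything else on the bench where it is.

Things in the scene. Friction and masses are not known exactly. Their poses are not given: they have to be found in the camera images.
- case: grey plastic fold-up case fixed to the bench. Origin: centre of its underside, on the bench; z up. Floor 116 (x) by 176 (y), 8 thick. The wall on its -x side always stands, 58 high over the bench. Three walls, 50 long and 4 thick, are hinged at the floor's +x, +y and -y edges; half open at the start, stiff, they stay where left. Upright, they leave 116 x 176 inside
- case_seat (a point): middle of the case, level with the tops of its two fixed ledges (90 x 12 each, along x at y = +-70 of the case), 16 above the bench: where the middle of the board's underside is when home. Four white posts, 11 thick, at x = +-30, y = +-50, stand 8 to 12 higher, unevenly; each slides down stiffly under about 3.5 N (14 N in all) to ledge level and stays down
- board: large green circuit board, 96 (x) by 156 (y) by 4, about 0.25 kg, flat on the bench. Origin: centre of its underside; z up. In its middle an aluminium heatsink 56 (x) by 28 (y), top 34 above the underside: grip it across its 28 (along y). Parts up to 18 high stand beyond y = +-50. It goes in the case long side along long side, either way round
- heatsink_top (a point): centre of the heatsink's top face, 34 over the board's underside: a good place to press
- wall_far (a joint): hinge of the case's +x wall (172 wide): 0 = folded out flat, 1.57 rad = upright (its stop). Hinge line: 8 above the bench, 58 from the case's middle; upright, the wall's inner face is over it and the wall outside it. Starts between 0.75 and 1.1
- wall_far_edge (a point): middle of the free edge of the +x wall, 50 from its hinge line
- wall_left (a joint): hinge of the case's +y wall (116 wide): 0 = folded out flat, 1.57 rad = upright (its stop). Hinge line: 8 above the bench, 88 from the case's middle; upright, the wall's inner face is over it and the wall outside it. Starts between 0.75 and 1.1
- wall_left_edge (a point): middle of the free edge of the +y wall, 50 from its hinge line
- wall_right (a joint): hinge of the case's -y wall (116 wide): 0 = folded out flat, 1.57 rad = upright (its stop). Hinge line: 8 above the bench, 88 from the case's middle; upright, the wall's inner face is over it and the wall outside it. Starts between 0.75 and 1.1
- wall_right_edge (a point): middle of the free edge of the -y wall, 50 from its hinge line
- small_board: bystander: a smaller green circuit board without heatsink, 70 x 100 x 4, lying flat; leave it alone
- solder_reel: bystander: reel of solder standing on its flange, diameter 60, height 48; leave it alone
- tip_cleaner: bystander: dark steel cup, diameter about 60, height 45; leave it alone
- screwdriver: bystander: screwdriver about 200 long, lying flat; leave it alone
- flux_bottle: bystander: white bottle, diameter 52, height 100; leave it alone
- parts_bin: bystander: black open parts bin 120 x 90 x 50; leave it alone
- brush: bystander: brush lying flat; leave it alone
- cutters: bystander: pair of side cutters lying flat, about 130 long, 12 high; leave it alone
Things that resemble listed ones, but are neither listed nor needed, are in the scene too. Leave any pink or purple look-alike of the board alone.

How it is judged:
By the outcome, as a careful person would: the job done as asked, in the order asked, and still so for the second after the job is handed in, with the robot touching nothing.
It also fails if it takes over 72 s, if anything falls off the work surface, if the arm or the gripper's body presses on something with over 40 N, if the wrist force passes 120 N, or if a joint passes its speed limit or range.

ROBOT

A 6-joint arm with a two-finger parallel gripper is mounted at the origin on the work surface. World frame = base frame: x ahead of the robot, y to its left, z up, the work surface at z = 0. Lengths are in m, angles in rad, forces in N, time in s.
With the tool pointing down it reaches from about 0.25 to 0.775 m from the base axis. Payload 4 kg.
Tool frame: the origin (TCP) lies at the very end of the fingers, on their centre line; the grasp point (between the pads) lies 19 mm behind it (robot.hold_point_z is the distance from the TCP to the grasp point, in m); z points along the fingers, y is the line along which they close (so a half turn about z gives the same grasp; the last joint's range is limited). The gripper opens to 94 mm and grips with 3 to 60 N. Pads are 16 mm wide; open, the fingers measure 119 mm over their backs; the gripper's body (75 mm by 177 mm) begins 78 mm behind the grasp point.
Start: joints at [-1.217, 0.087, 1.371, -0, 1.684, -0.103], TCP at [0.243, -0.494, 0.206] pointing down, gripper open.
Joint ranges: [-3.1, 3.1], [-0.76, 2.03], [0.27, 2.55], [-1.08, 4.22], [0.17, 2.65], [-2.57, 2.57]. Speed limits (rad/s): [2.79, 2.79, 3.14, 3.14, 3.14, 3.14].

INTERFACE

Orientations are given as [roll, pitch, yaw] about the fixed x, y, z axes, in that order (R = Rz(yaw) Ry(pitch) Rx(roll)).
In Python, from bench import robot gives the robot as it stands.
- The arm moves only by the tool carry_out, never from a script. Its argument "steps" is a list of rows, each a list of 3 entries, a list of its own where there are three numbers: the shift along the tool's x, y, z in m, then the turn about the tool's z in units of 10 degrees (1.0 is 10 degrees), then the closure, from -1 (fully open) to 1 (shut). In form: [[[tx, ty, tz], roll, jaw], ...]. A call has 1 to 10 rows; each row is the pose to reach, as a shift and turn from the pose commanded when the call began, along the tool's axes at that moment; what a row does not reach only later rows make up. A row lasts 1/8 s, in which the tool goes at most 62.5 mm and 10.7 degrees, less where a joint would pass 70% of its speed; a pose out of reach is approached as far as the arm can. A call with a gripper value outside its range is refused whole. The fingers move at their own pace and stop on an object; the grip force is fixed at half the most. Time passes only in rows, so rows that repeat a pose let the fingers close. It gives the time, the measured TCP pose, the force, the opening and the grip force at its end, in the units of the state.
- robot.get_obs(): the state, without advancing time (a new reading comes with each control period).
- robot.snapshot(name): name is "scene" or "top"; returns a dict with "image" (400x640x3 uint8, red, green, blue), "z_map" (400x640 float32, m along the optical axis (not along the pixel's ray), 0 where there is no reading), "mtx" (3x3 intrinsics, pixels), "D" ([k1, k2, p1, p2, k3] as OpenCV has them; the pictures are not rectified), "R" (3x3) and "t" (3): a world point X has camera coordinates R X + t. Camera axes: x right, y down, z forward; pixel columns grow to the right and rows downward; lengths in m; the calibration is good to about 2 mm. A picture is of the moment at which its call begins.
- robot.close_job(): hands the job in; it is judged then, once.
The state is a dict: "time": time; "joint_positions": joint angles; "qvel": joint speeds; "joint_torque": joint torques, N m; "tool_pos": TCP position; "ee_rot": TCP orientation; "wrist_force": force on the tool from outside, world axes, zero at the start; "wrist_torque": the same for the moment, N m; "width": finger opening in m; "finger_force": force on a finger pad.
Only numpy, scipy, OpenCV 4.12 (cv2) and the standard library are available. Lean on these libraries where they do the work, as an engineer would, in place of code of your own. Each camera call takes 0.05 s, during which the arm holds its last target. There are 200 camera calls.

## Working session

There is one attempt and no reset: what is moved stays moved. The work goes in short steps, Python scripts to look and compute and a tool call to move; the robot and the scene stay as the last step left them, time stands still between calls to the robot, and variables do not carry over. Pictures are saved under pics/ and viewed, at most 10 in all, crops included, and the job is handed in when it is done.

Besides the shell and the picture viewer there is one more tool, called after ">>>" as name([rows], argument=value, ...), one row to a line, values as JSON. carry_out: Moves the arm, as the interface text tells. Its arguments: {"type":"object","properties":{"steps":{"type":"array","items":{"type":"array"}}},"required":["steps"]}

```bash
mkdir -p pics; cat > h.py <<'E'
import numpy as np, cv2
from bench import robot
def snap(n):
    s=robot.snapshot(n); np.savez(f'{n}.npz',**s); return s
def pts(s):
    "world point for every pixel from depth"
    h,w=s['z_map'].shape
    u,v=np.meshgrid(np.arange(w),np.arange(h))
    p=cv2.undistortPoints(np.stack([u,v],-1).reshape(-1,1,2).astype(float),s['mtx'],s['D']).reshape(h,w,2)
    c=np.dstack([p,np.ones((h,w))])*s['z_map'][...,None]
    return (c-s['t'])@s['R']
E
python3 - <<'E'
from h import *
a=snap('top');b=snap('scene')
cv2.imwrite('pics/a.png',cv2.resize(a['image'][...,::-1],(800,500)))
cv2.imwrite('pics/b.png',cv2.resize(b['image'][...,::-1],(800,500)))
print(robot.get_obs())
for s in(a,b): print(-s['R'].T@s['t'],s['R'][2])
E
```

```text
{'time': 0.1, 'joint_positions': array([-1.21709443e+00,  8.78960409e-02,  1.37204701e+00,  7.40292433e-06,
        1.68354988e+00, -1.03119845e-01]), 'qvel': array([ 0.00127593, -0.00060702, -0.00219321,  0.00081648,  0.00013152,
       -0.00055319]), 'joint_torque': array([ 2.43407565e-03, -3.41255128e+01, -3.03299546e+01,  7.18633784e-02,
        3.04032303e-02, -1.09226410e-04]), 'tool_pos': array([ 0.24243326, -0.49317746,  0.20444148]), 'ee_rot': array([-3.13970323e+00, -2.02927226e-04,  4.56822373e-01]), 'wrist_force': array([ 0.06164922, -0.92815211,  0.13553352]), 'wrist_torque': array([0.03141867, 0.01270096, 0.03269108]), 'finger_force': 0.0, 'width': 0.09421095327991227}
[0.44895513 0.02404764 1.33372262] [ 0.0773807  -0.02387761 -0.99671565]
[ 1.15625616 -0.48304245  0.72372301] [-0.60644335  0.46287621 -0.64650761]
```

View pics/a.png

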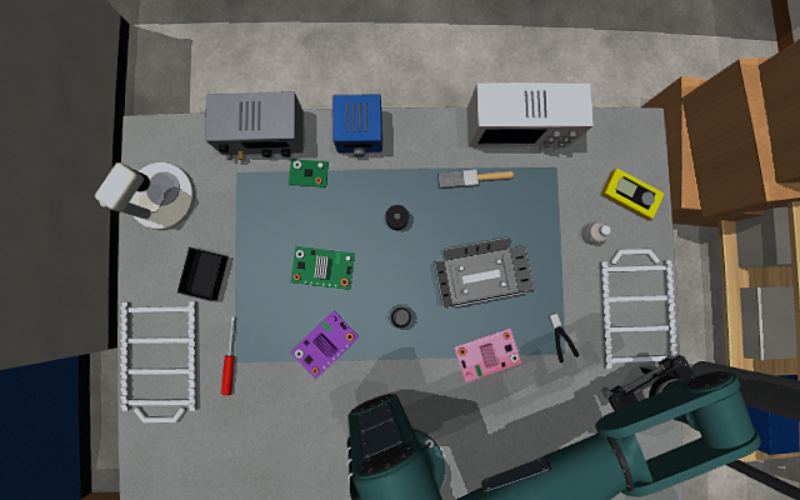

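View pics/b.png

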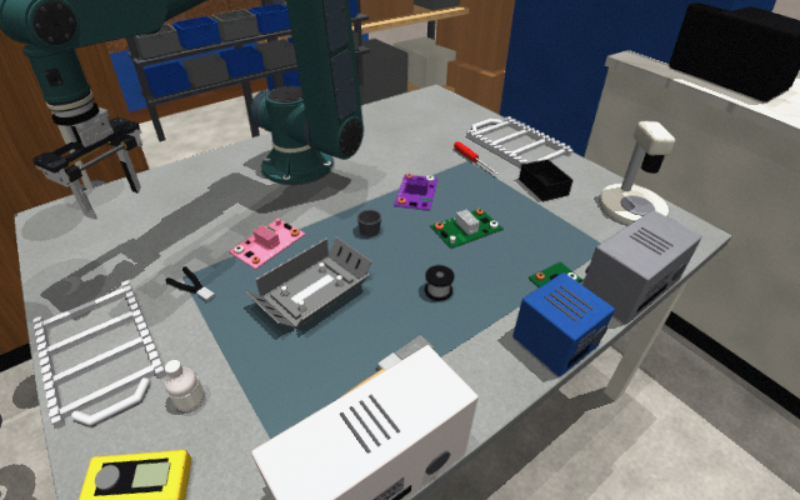

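Top view (800x500 px): the candidates for the board are green with heatsink (323,268), small green without heatsink (309,173), purple (325,343) and pink (488,355). I choose (323,268). The case is at (485,273), with its fixed wall toward the robot (485,300). Next I measure both and check one close crop.

```bash
cat > m.py <<'E'
from h import *
def board(s,P):
    hsv=cv2.cvtColor(s['image'],cv2.COLOR_RGB2HSV)
    m=cv2.inRange(hsv,(50,90,40),(85,255,255))
    m=cv2.morphologyEx(m,cv2.MORPH_CLOSE,np.ones((9,9)))
    cs,_=cv2.findContours(m,cv2.RETR_EXTERNAL,cv2.CHAIN_APPROX_NONE)
    return [c for c in cs if cv2.contourArea(c)>300]
def rect(xy):
    return cv2.minAreaRect((np.asarray(xy)*1000).astype(np.float32))
def ray(s,uv,z):
    p=cv2.undistortPoints(np.asarray(uv,float).reshape(-1,1,2),s['mtx'],s['D']).reshape(-1,2)
    d=np.c_[p,np.ones(len(p))]@s['R']; C=-s['R'].T@s['t']
    return C+d*((z-C[2])/d[:,2])[:,None]
E
python3 - <<'E'
from m import *
ims=[]
for n in('top','scene'):
    s=np.load(n+'.npz');s=dict(s);P=pts(s)
    for c in board(s,P):
        print(n,'green',c.mean(0),rect(ray(s,c.reshape(-1,2),.004)[:,:2]))
    if n=='top':
        # everything above bench near case
        x,y,z=P[...,0],P[...,1],P[...,2]
        for box,nm in(((380,450),'board'),):pass
        u0,v0,u1,v1=335,180,440,255
        sub=P[v0:v1,u0:u1]
        for lo,hi in((.05,.075),(.02,.075),(.005,.012)):
            k=(sub[...,2]>lo)&(sub[...,2]<hi); print(lo,hi,k.sum(),rect(sub[k][:,:2]))
        u0b=225;sb=P[190:240,225:290]
        k=(sb[...,2]>.028)&(sb[...,2]<.045);print('hs',k.sum(),rect(sb[k][:,:2]),sb[k][:,2].mean())
        bn=P[150:280,200:430,2];print('bench z',np.median(bn))
        A=cv2.resize(s['image'][185:260,335:440],None,fx=5,fy=5,interpolation=cv2.INTER_CUBIC)
        B=cv2.resize(s['image'][190:240,225:290],None,fx=4,fy=4,interpolation=cv2.INTER_CUBIC)
        o=np.zeros((600,800,3),np.uint8);o[:375,:525]=A;o[:200,530:790]=B
        np.set_printoptions(linewidth=250)
        print((sub[::3,::4,2]*1000).astype(int))
    else:
        o2=cv2.resize(s['image'][180:270,190:305],None,fx=2,fy=2,interpolation=cv2.INTER_CUBIC);o[400:580,:230]=o2
cv2.imwrite('pics/c.png',o[...,::-1])
E
```

```text
top green [[257.56666667 213.92      ]] ((523.33056640625, 200.09555053710938), (156.68606567382812, 96.4858169555664), 81.96902465820312)
top green [[246.34020619 138.17525773]] ((774.4591064453125, 234.8717041015625), (100.71875762939453, 69.60588073730469), 83.62016296386719)
0.05 0.075 116 ((500.2980651855469, -196.92410278320312), (147.9914093017578, 207.74191284179688), 9.715781211853027)
0.02 0.075 1058 ((503.5302734375, -212.19253540039062), (148.86444091796875, 239.5806884765625), 9.288893699645996)
0.005 0.012 1506 ((504.4807434082031, -222.16476440429688), (342.4590759277344, 242.52781677246094), 88.41289520263672)
hs 107 ((523.3690185546875, 199.99354553222656), (28.35928726196289, 55.74467086791992), 82.07781219482422) 0.03276894851370593
bench z 0.0004230588852283752
[[   0    0    0    0    0   -2   -1   -2    1    0   -4    0   -1    1    0   -3    3   -2    0   -1    2   -3    1   -2   -6   -1    2]
 [   3   -3    2    0    1    5    1    0    5    2    4    0    0    5   -3    0    0    0    0    2    3    1    0   -2    0   -5   -1]
 [   2    3    1   -2   -3    3 
[... 2725 characters left out ...]
4]
 [   1    3    3   -1    5   -3   -1    0    0    2   -3   -2   -4   -7    6    0   -4    2   -4   -2   -1    0   -1   -4    0   -4   -3]
 [   0   -6    0   -5    2    1    0   -4   -2   -5    0    7    1   -1    0    0    3    0   -3   -1   -4    2   -1   -1   -1    0    1]
 [   3   -1    1    1   -1    1   -3   -5   -2   -3   -1    5    0    0   -1    6   -3   -3   -1   -2   -1   -2   -3   -1    0    2   -5]]
scene green [[374.18243243 182.57432432]] ((521.2119750976562, 199.9583282470703), (159.70960998535156, 100.62313079833984), 82.22162628173828)
scene green [[97.16894977 12.06849315]] ((-2432.62744140625, -0.317413330078125), (619.7941284179688, 1289.0244140625), 85.41849517822266)
```

View pics/c.png

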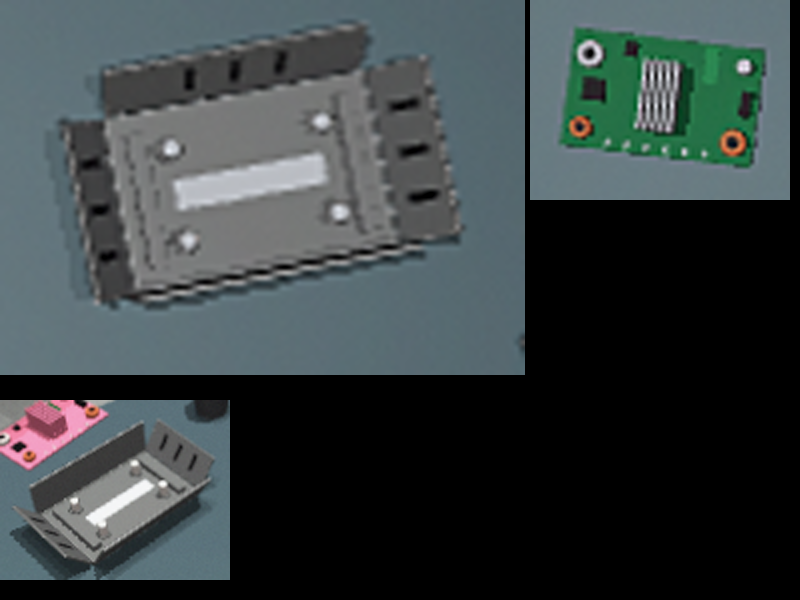

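The crop shows the green board with striped heatsink at top px (257,214), pose (0.523, 0.200), yaw about -8°. In the case, four posts and a white strip are visible, and all three hinged walls are half open. Now the case pose.

```bash
python3 - <<'E'
from m import *
s=dict(np.load('top.npz'));P=pts(s)
g=cv2.cvtColor(s['image'],cv2.COLOR_RGB2HSV)
m=cv2.inRange(g,(0,0,165),(179,60,255));m[:185]=0;m[260:]=0;m[:,:335]=0;m[:,440:]=0
n,l,st,ce=cv2.connectedComponentsWithStats(m)
C=[]
for i in range(1,n):
    a=st[i,4]
    if a<4: continue
    if a>60:
        c=np.argwhere(l==i)[:,::-1]; print('strip',rect(ray(s,c,.0085)[:,:2]))
    else:
        w=ray(s,ce[i],.026)[0,:2]; C.append(w); print('post',a,ce[i],w.round(4))
C=np.array(C);print(C.mean(0))
# wall top
k=(P[...,2]>.05)&(P[...,2]<.062);k[:232]&=False;
k[:,:335]=0;k[:,440:]=0;k[262:]=0
k=k&(P[...,0]<.475); q=P[k][:,:2]; print('wall',k.sum(),q.mean(0),cv2.fitLine((q*1000).astype(np.float32),cv2.DIST_HUBER,0,.01,.01).ravel(),rect(q))
# hinged walls: fit in case frame
th=np.deg2rad(9.3);c=np.array([.5,-.205])
c=C.mean(0)
if len(C)==4:
    D=C-c; 
    o=np.argsort(C[:,1]); d=C[o[2:]].mean(0)-C[o[:2]].mean(0); th=np.arctan2(-d[0],d[1]); print('yaw posts',np.degrees(th),np.linalg.norm(d))
R=np.array([[np.cos(th),np.sin(th)],[-np.sin(th),np.cos(th)]])
L=(P[...,:2]-c)@R.T; z=P[...,2]
for nm,k,d,h in(('far',(L[...,0]>62)|False,0,.058),):pass
for nm,w,a,h in(('far',L[...,0],L[...,1],.058),('left',L[...,1],L[...,0],.088),('right',-L[...,1],L[...,0],.088)):
    k=(z>.012)&(z<.07)&(w>h-.005)&(w<h+.055)&(abs(a)<.05)
    A=np.degrees(np.arctan2(z[k]-.008,w[k]-h)); print(nm,k.sum(),np.median(A), w[k].max(), z[k].max())
E
```

```text
post 7 [399.         208.71428571] [ 0.5287 -0.2576]
post 8 [368.875 214.125] [ 0.5134 -0.1592]
strip ((491.16290283203125, -212.538818359375), (18.608600616455078, 99.30826568603516), 9.208819389343262)
post 7 [402.71428571 227.        ] [ 0.4695 -0.2675]
post 6 [372.16666667 232.66666667] [ 0.4537 -0.168 ]
[ 0.49131431 -0.21306096]
wall 77 [ 0.43177107 -0.22054688] [ 1.6148965e-01 -9.8687440e-01  4.3192181e+02 -2.2160129e+02] ((429.818359375, -208.97853088378906), (5.287052154541016, 207.79415893554688), 8.849541664123535)
yaw posts 8.916697688600282 0.10014389707816113
far 266 58.21941100172017 0.08648181215031804 0.05446179824771739
left 232 55.483273461325325 0.11864573009287037 0.055276417056856805
right 360 52.093552685558564 0.12110990583209849 0.04910577804302225
```

>>> carry_out([
  [[0.058,-0.013,0],0.5,1],
  [[0.116,-0.026,0],1.0,1],
  [[0.174,-0.039,0],1.5,1],
  [[0.232,-0.053,0],1.72,1],
  [[0.29,-0.066,0],1.72,1],
  [[0.348,-0.079,0],1.72,1],
  [[0.406,-0.092,0],1.72,1],
  [[0.466,-0.106,0],1.72,1],
  [[0.466,-0.106,0.05],1.72,1],
  [[0.466,-0.106,0.1],1.72,1],
])

```text
time: 1.35
tool_pos: [0.615, -0.1919, 0.1041]
ee_rot: [3.141, -0.001, 0.159]
wrist_force: [1.1, -0.3, 0.1]
width: 0.0007
finger_force: 0.0
```

>>> carry_out([
  [[0,0,0.045],0,1],
  [[0,0,0.081],0,1],
  [[-0.01,0,0.081],0,1],
  [[-0.017,0,0.081],0,1],
  [[-0.024,0,0.081],0,1],
  [[-0.03,0,0.081],0,1],
  [[-0.036,0,0.081],0,1],
  [[-0.042,0,0.081],0,1],
  [[-0.047,0,0.081],0,1],
  [[-0.05,0,0.081],0,1],
])

```text
time: 2.6
tool_pos: [0.5639, -0.2008, 0.0242]
ee_rot: [-3.141, 0.001, 0.156]
wrist_force: [0.6, 0.0, 0.4]
width: 0.0004
finger_force: 0.7
```

```bash
cat > w.py <<'E'
from m import *
s=snap('top');P=pts(s)
c=np.array([.4913,-.2131]);th=np.deg2rad(9)
R=np.array([[np.cos(th),np.sin(th)],[-np.sin(th),np.cos(th)]])
L=(P[...,:2]-c)@R.T; z=P[...,2]
o=robot.get_obs();print('tcp case',R@(o['tool_pos'][:2]-c),o['tool_pos'][2],o['wrist_force'])
for nm,w,a,h in(('far',L[...,0],L[...,1],.058),('left',L[...,1],L[...,0],.088),('right',-L[...,1],L[...,0],.088)):
    k=(z>.014)&(z<.065)&(w>h-.006)&(w<h+.055)&(abs(a)<.055)
    A=np.degrees(np.arctan2(z[k]-.008,w[k]-h)); print(nm,k.sum(),np.percentile(A,[10,50,90]).round(1),w[k].max(),np.percentile(z[k],[50,98]))
E
python3 w.py
```

```text
tcp case [0.07330662 0.00087498] 0.02401268807350168 [1.0365337  0.09252629 0.76246464]Traceback (most recent call last):
  File "w.py", line 9, in <module>
    A=np.degrees(np.arctan2(z[k]-.008,w[k]-h)); print(nm,k.sum(),np.percentile(A,[10,50,90]).round(1),w[k].max(),np.percentile(z[k],[50,98]))
                                                                 ~~~~~~~~~~~~~^^^^^^^^^^^^^^
    return _quantile_unchecked(
        a, q, axis, out, overwrite_input, method, keepdims, weights)
    return _ureduce(a,
                    func=_quantile_ureduce_func,
    ...<5 lines>...
                    overwrite_input=overwrite_input,
                    method=method)
    r = func(a, **kwargs)
    result = _quantile(arr,
                       quantiles=q,
    ...<2 lines>...
                       out=out,
                       weights=wgt)
    slices_having_nans = np.isnan(arr[-1, ...])
                                  ~~~^^^^^^^^^
IndexError: index -1 is out of bounds for axis 0 with size 0
```

>>> carry_out([
  [[-0.002,0,0],0,1],
  [[-0.004,0,0],0,1],
  [[-0.005,0,0],0,1],
  [[-0.005,0,0],0,1],
])

```text
time: 3.15
tool_pos: [0.5596, -0.2014, 0.0243]
ee_rot: [-3.141, 0.0, 0.157]
wrist_force: [0.9, 0.3, -0.5]
width: 0.0004
finger_force: 0.7
```

>>> carry_out([
  [[-0.001,0,0],0,1],
  [[-0.002,0,0],0,1],
  [[-0.003,0,0],0,1],
  [[-0.003,0,0],0,1],
])

```text
time: 3.65
tool_pos: [0.5596, -0.2014, 0.0244]
ee_rot: [3.141, -0.006, 0.157]
wrist_force: [10.4, 0.9, -4.5]
width: 0.0005
finger_force: 4.8
```

```bash
python3 - <<'E'
from m import *
s=snap('scene');t=snap('top')
A=cv2.resize(s['image'][150:290,160:340],(800,600),interpolation=cv2.INTER_CUBIC)
cv2.imwrite('pics/d.png',A[...,::-1])
E
```

```text
(no output)
```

View pics/d.png

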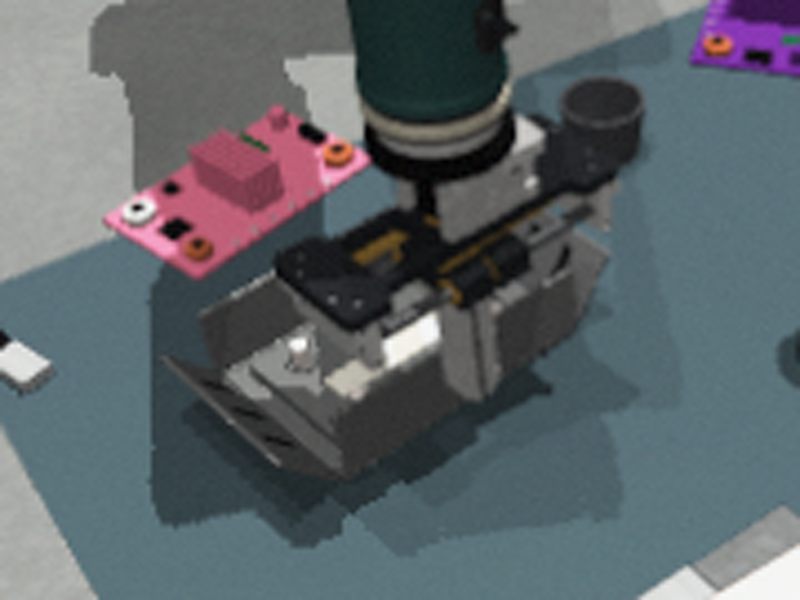

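The picture shows the far wall upright against the finger at (470,350); the left and right walls are still open. The contact force of 10 N says it is at its stop. Next, the left wall.

>>> carry_out([
  [[0.02,0,0],0,1],
  [[0.02,0,-0.06],0,1],
  [[0.02,0,-0.085],0,1],
  [[0,-0.05,-0.085],0,1],
  [[-0.035,-0.1,-0.085],0,1],
  [[-0.067,-0.15,-0.085],0,1],
  [[-0.067,-0.153,-0.04],0,1],
  [[-0.067,-0.153,0],0,1],
  [[-0.067,-0.153,0],0,1],
])

```text
time: 4.88
tool_pos: [0.4627, -0.0606, 0.0211]
ee_rot: [-3.139, 0.009, 0.157]
wrist_force: [-0.0, -0.2, -0.3]
width: 0.0005
finger_force: 0.0
```

>>> carry_out([
  [[0,0.01,0],0,1],
  [[0,0.017,0],0,1],
  [[0,0.023,0],0,1],
  [[0,0.029,0],0,1],
  [[0,0.034,0],0,1],
  [[0,0.039,0],0,1],
  [[0,0.043,0],0,1],
  [[0,0.046,0],0,1],
  [[0,0.046,0],0,1],
])

```text
time: 6.0
tool_pos: [0.4737, -0.1073, 0.0242]
ee_rot: [3.141, 0.001, 0.156]
wrist_force: [-0.6, 0.1, -0.1]
width: 0.0005
finger_force: 0.0
```

```bash
sed -i 's/; print(nm,k.sum/; print(nm,"none") if k.sum()<5 else print(nm,k.sum/' w.py; python3 w.py
```

```text
tcp case [-0.00078352  0.10732819] 0.02421904214111407 [-0.03930233 -0.95361079  1.16668428]
far 65 [85.8 88.4 90. ] 0.0621645015525556 [0.05565492 0.0618019 ]
left 10 [79.4 84.8 87.8] 0.0924561794458153 [0.05303995 0.05951414]
right 377 [47.2 52.4 60.6] 0.12143352175955584 [0.03119711 0.047714  ]
```

Continue pressing until contact force.

>>> carry_out([
  [[0,0.001,0],0,1],
  [[0,0.002,0],0,1],
  [[0,0.003,0],0,1],
  [[0,0.004,0],0,1],
  [[0,0.004,0],0,1],
])

```text
time: 6.68
tool_pos: [0.4739, -0.1084, 0.0244]
ee_rot: [-3.137, 0.001, 0.157]
wrist_force: [-1.7, 7.6, 3.9]
width: 0.0008
finger_force: 3.8
```

>>> carry_out([
  [[0,-0.02,0],0,1],
  [[0,-0.02,-0.05],0,1],
  [[0,-0.01,-0.09],0,1],
  [[0,0.045,-0.09],0,1],
  [[0,0.1,-0.09],0,1],
  [[0,0.155,-0.09],0,1],
  [[0,0.21,-0.09],0,1],
  [[0,0.256,-0.09],0,1],
  [[0,0.256,-0.04],0,1],
  [[0,0.256,0],0,1],
])

```text
time: 7.92
tool_pos: [0.5144, -0.364, 0.0229]
ee_rot: [3.141, 0.0, 0.156]
wrist_force: [0.3, -0.2, -0.3]
width: 0.0006
finger_force: 0.0
```

>>> carry_out([
  [[0,0,0],0,1],
  [[0,-0.01,0],0,1],
  [[0,-0.017,0],0,1],
  [[0,-0.023,0],0,1],
  [[0,-0.029,0],0,1],
  [[0,-0.034,0],0,1],
  [[0,-0.039,0],0,1],
  [[0,-0.043,0],0,1],
  [[0,-0.046,0],0,1],
  [[0,-0.047,0],0,1],
])

```text
time: 9.18
tool_pos: [0.5067, -0.3164, 0.0239]
ee_rot: [-3.14, 0.001, 0.157]
wrist_force: [0.1, -1.4, -0.3]
width: 0.0005
finger_force: 0.6
```

```bash
python3 w.py
```

```text
tcp case [-0.00099118 -0.10441126] 0.02382053243338048 [ 0.1913301  -0.51521103  0.49188587]
far 65 [85.8 88.6 90. ] 0.062202936354348544 [0.05489224 0.06212028]
left 95 [77.5 85.2 89.1] 0.09256965931231524 [0.05155131 0.06236505]
right 33 [87.4 90.6 95.5] 0.09165628828466517 [0.04500783 0.06043548]
```

>>> carry_out([
  [[0,-0.001,0],0,1],
  [[0,-0.002,0],0,1],
  [[0,-0.003,0],0,1],
  [[0,-0.004,0],0,1],
  [[0,-0.004,0],0,1],
])

```text
time: 9.85
tool_pos: [0.5065, -0.3149, 0.0241]
ee_rot: [3.138, 0.0, 0.156]
wrist_force: [1.0, -5.8, -4.3]
width: 0.0001
finger_force: 3.1
```

>>> carry_out([
  [[0,0.02,0],0,1],
  [[0,0.02,-0.06],0,1],
  [[0,0.02,-0.12],0,1],
  [[0.008,-0.04,-0.13],0,0],
  [[0.02,-0.1,-0.13],0,0],
  [[0.03,-0.16,-0.13],0.3,0],
  [[0.042,-0.22,-0.13],0.6,0],
  [[0.053,-0.28,-0.13],0.9,0],
  [[0.065,-0.34,-0.13],1.2,-0.06],
  [[0.076,-0.4,-0.13],1.7,-0.06],
])

```text
time: 11.1
tool_pos: [0.5194, 0.0957, 0.1551]
ee_rot: [-3.141, -0.0, -0.143]
wrist_force: [1.1, 0.2, -0.3]
width: 0.0496
finger_force: 0.0
```

```bash
python3 w.py; python3 - <<'E'
from m import *
s=dict(np.load('top.npz'))
for c in board(s,0): print(rect(ray(s,c.reshape(-1,2),.004)[:,:2]))
print(robot.get_obs()['joint_positions'],robot.get_obs()['ee_rot'],robot.get_obs()['tool_pos'])
E
```

```text
tcp case [0.07653091 0.30831574] 0.15496490902442292 [-1.14098844  3.70834452  0.01035131]
far 66 [85.7 88.4 89.9] 0.062130051947740524 [0.05561336 0.0629069 ]
left 96 [74.6 85.1 89.1] 0.09288890300606893 [0.05266401 0.06014768]
right 153 [89.2 92.9 98.7] 0.0909154941565555 [0.04451989 0.05974399]
((530.3739013671875, 251.8216552734375), (52.536495208740234, 95.9133529663086), 82.40477752685547)
((774.4990844726562, 234.80870056152344), (100.74938201904297, 69.83936309814453), 83.3934326171875)
[0.08420311 0.05465396 1.50543125 0.00799925 1.58111299 1.79290265] [-3.13370338e+00  1.37690873e-03 -1.37813684e-01] [0.51865748 0.10339194 0.15496491]
```

>>> carry_out([
  [[-0.006,-0.055,0],0,-0.06],
  [[-0.011,-0.106,0],0,-0.06],
  [[-0.011,-0.106,0.05],0,-0.06],
  [[-0.011,-0.106,0.08],0,-0.06],
  [[-0.011,-0.106,0.08],0,-0.06],
  [[-0.011,-0.106,0.08],0,-0.06],
])

```text
time: 11.9
tool_pos: [0.5243, 0.2002, 0.0761]
ee_rot: [-3.141, -0.002, -0.141]
wrist_force: [-0.0, 0.6, 0.5]
width: 0.0499
finger_force: 0.0
```

```bash
python3 - <<'E'
from m import *
o=robot.get_obs();print(o['tool_pos'],o['ee_rot'],o['wrist_force'],o['joint_positions'])
E
```

```text
[0.52432251 0.20015872 0.0760626 ] [-3.14054775e+00 -1.90854843e-03 -1.40562932e-01] [-0.03215687  0.56144907  0.48789961] [2.63518972e-01 1.70892525e-01 1.53762632e+00 2.12435587e-04
 1.43090814e+00 1.97484784e+00]
```

>>> carry_out([
  [[0,0,0.035],0,-0.06],
  [[0,0,0.055],0,-0.06],
  [[0,0,0.066],0,-0.06],
  [[0,0,0.066],0,-0.06],
  [[0,0,0.066],0,1],
  [[0,0,0.066],0,1],
  [[0,0,0.066],0,1],
  [[0,0,0.066],0,1],
  [[0,0,0.066],0,1],
])

```text
time: 13.02
tool_pos: [0.5238, 0.2005, 0.0095]
ee_rot: [-3.141, -0.002, -0.14]
wrist_force: [-0.1, -0.0, 5.5]
width: 0.028
finger_force: 30.0
```

>>> carry_out([
  [[0,0,-0.01],0,1],
  [[0,0,-0.03],0,1],
  [[0,0,-0.06],0,1],
  [[0,0,-0.095],0,1],
  [[0,0,-0.12],0,1],
  [[0,0.02,-0.13],0,1],
  [[0.003,0.05,-0.13],-0.2,1],
  [[0.006,0.09,-0.13],-0.4,1],
  [[0.008,0.13,-0.13],-0.6,1],
  [[0.01,0.17,-0.13],-0.8,1],
])

```text
time: 14.28
tool_pos: [0.5074, 0.0281, 0.1368]
ee_rot: [3.141, 0.004, 0.0]
wrist_force: [1.2, -0.1, -2.0]
width: 0.0276
finger_force: 30.0
```

```bash
python3 - <<'E'
from m import *
o=robot.get_obs();print(o['tool_pos'],o['ee_rot'],o['wrist_force'],o['width'])
E
```

```text
[0.50741161 0.02813148 0.13676157] [3.14083125e+00 3.53352756e-03 8.04418703e-05] [ 1.15315684 -0.05534292 -1.9880943 ] 0.02761343935251939
```

>>> carry_out([
  [[-0.003,0.045,0],-0.2,1],
  [[-0.007,0.09,0],-0.4,1],
  [[-0.01,0.135,0],-0.6,1],
  [[-0.014,0.18,0],-0.8,1],
  [[-0.017,0.22,0],-0.9,1],
  [[-0.019,0.243,0],-0.9,1],
  [[-0.019,0.243,0],-0.9,1],
  [[-0.019,0.243,0.03],-0.9,1],
  [[-0.019,0.243,0.03],-0.9,1],
  [[-0.019,0.243,0.03],-0.9,1],
])

```text
time: 15.52
tool_pos: [0.49, -0.2119, 0.1087]
ee_rot: [-3.141, 0.0, 0.157]
wrist_force: [0.3, -0.2, -2.2]
width: 0.0276
finger_force: 30.0
```

```bash
python3 w.py; python3 - <<'E'
from m import *
s=snap('scene');t=snap('top');o=robot.get_obs();print(o['tool_pos'],o['ee_rot'],o['wrist_force'],o['width'])
A=cv2.resize(s['image'][170:290,170:330],(800,600),interpolation=cv2.INTER_CUBIC)
cv2.imwrite('pics/e.png',A[...,::-1])
E
```

```text
tcp case [-0.00065433  0.00099381] 0.10941096569604535 [-0.41919323  0.69592616 -1.99871044]
far 55 [85.7 88.5 90. ] 0.06221766512852086 [0.05546662 0.06106414]
left 94 [77.2 85.2 89.1] 0.09271306078877785 [0.05297114 0.06125328]
right none
[ 0.49079547 -0.212475    0.10979841] [ 3.14021134e+00 -1.69281589e-03  1.57218929e-01] [ 1.03674232  0.41990012 -2.76775052] 0.02761587072187999
```

View pics/e.png

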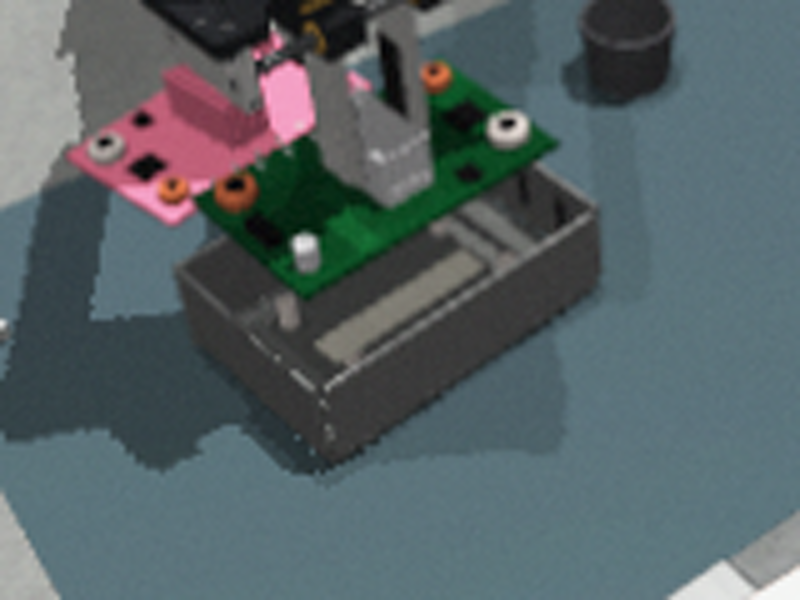

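The picture shows all walls upright and the board level and centred above the open case (380,200). Lowering.

>>> carry_out([
  [[0,0,0.02],0,1],
  [[0,0,0.04],0,1],
  [[0,0,0.055],0,1],
  [[0,0,0.064],0,1],
  [[0,0,0.068],0,1],
  [[0,0,0.071],0,1],
  [[0,0,0.074],0,1],
  [[0,0,0.077],0,1],
  [[0,0,0.077],0,1],
])

```text
time: 16.8
tool_pos: [0.4908, -0.2128, 0.0339]
ee_rot: [3.14, -0.002, 0.157]
wrist_force: [-2.7, 2.4, 6.8]
width: 0.0275
finger_force: 30.0
```

>>> carry_out([
  [[0,0,0.002],0,1],
  [[0,0,0.004],0,1],
  [[0,0,0.006],0,1],
  [[0,0,0.008],0,1],
  [[0,0,0.009],0,1],
  [[0,0,0.01],0,1],
  [[0,0,0.01],0,1],
])

```text
time: 17.68
tool_pos: [0.4908, -0.2128, 0.0254]
ee_rot: [3.14, -0.002, 0.157]
wrist_force: [-5.8, 2.3, 13.2]
width: 0.028
finger_force: 30.0
```

>>> carry_out([
  [[0,0,0.001],0,1],
  [[0,0,0.002],0,1],
  [[0,0,0.003],0,1],
  [[0,0,0.003],0,1],
])

```text
time: 18.18
tool_pos: [0.4908, -0.2128, 0.0254]
ee_rot: [3.14, -0.002, 0.157]
wrist_force: [-10.7, 4.9, 26.1]
width: 0.0279
finger_force: 30.0
```

>>> carry_out([
  [[0,0,-0.003],0,1],
  [[0,0,-0.003],0,0.2],
  [[0,0,-0.003],0,0],
  [[0,0,-0.003],0,0],
  [[0,0,-0.02],0,0],
  [[0,0,-0.05],0,0],
  [[0,0,-0.05],0,1],
  [[0,0,-0.05],0,1],
  [[0,0,-0.05],0,1],
  [[0,0,-0.05],0,1],
])

```text
time: 19.42
tool_pos: [0.4895, -0.2121, 0.0674]
ee_rot: [-3.14, 0.002, 0.157]
wrist_force: [-0.8, -0.1, -0.6]
width: 0.0103
finger_force: 0.0
```

>>> carry_out([
  [[0,0,0],0,1],
  [[0,0,0.008],0,1],
  [[0,0,0.014],0,1],
  [[0,0,0.018],0,1],
  [[0,0,0.02],0,1],
  [[0,0,0.022],0,1],
  [[0,0,0.024],0,1],
  [[0,0,0.024],0,1],
])

```text
time: 20.42
tool_pos: [0.4898, -0.2123, 0.0501]
ee_rot: [3.141, 0.0, 0.157]
wrist_force: [-10.5, 5.4, 25.3]
width: 0.0001
finger_force: 12.6
```

Heatsink top is at 0.050, exactly the home height, at 25 N. Retreat up and check.

>>> carry_out([
  [[0,0,0.01],0,1],
  [[0,0,-0.03],0,1],
  [[0,0,-0.08],0,1],
  [[0,0,-0.13],0,1],
  [[-0.03,0.05,-0.18],0,1],
  [[-0.06,0.1,-0.2],0,1],
  [[-0.09,0.15,-0.2],0,1],
  [[-0.12,0.2,-0.2],0,1],
  [[-0.14,0.25,-0.2],0,1],
  [[-0.14,0.25,-0.2],0,1],
])

```text
time: 21.68
tool_pos: [0.3887, -0.4845, 0.2422]
ee_rot: [-3.14, 0.002, 0.151]
wrist_force: [0.4, 1.0, -0.6]
width: 0.0003
finger_force: 0.0
```

```bash
python3 w.py; python3 - <<'E'
from m import *
s=snap('scene');t=dict(np.load('top.npz'));P=pts(t)
c=np.array([.4913,-.2131]);th=np.deg2rad(9)
R=np.array([[np.cos(th),np.sin(th)],[-np.sin(th),np.cos(th)]])
L=(P[...,:2]-c)@R.T;g=cv2.inRange(cv2.cvtColor(t['image'],cv2.COLOR_RGB2HSV),(50,90,40),(85,255,255))>0
k=g&(abs(L[...,0])<.055)&(abs(L[...,1])<.085)&(abs(P[...,2]-.02)<.006)
A=np.c_[L[k],np.ones(k.sum())];print('plane',k.sum(),np.linalg.lstsq(A,P[k][:,2],rcond=None)[0])
print(rect(L[g&(abs(L[...,0])<.06)&(abs(L[...,1])<.09)]))
a=cv2.resize(s['image'][170:290,170:330],(480,360));b=cv2.resize(t['image'][185:260,335:440],(320,229))
o=np.zeros((360,800,3),np.uint8);o[:,:480]=a;o[:229,480:]=b
cv2.imwrite('pics/f.png',o[...,::-1])
E
```

```text
tcp case [-0.14238484 -0.25026079] 0.24291929337107146 [-0.66770429 -0.13981883 -0.21262497]
far 69 [85.8 88.6 90.1] 0.0623016482397632 [0.05546512 0.06079008]
left 95 [76.9 85.2 89.2] 0.09282248132413459 [0.05231282 0.06111657]
right 155 [89.  92.8 98.2] 0.09047120487187042 [0.04552781 0.05948177]
plane 981 [0.00481905 0.00073274 0.01906398]
((-2.0816802978515625, -2.3629837036132812), (158.53335571289062, 96.550537109375), 89.98577880859375)
```

View pics/f.png

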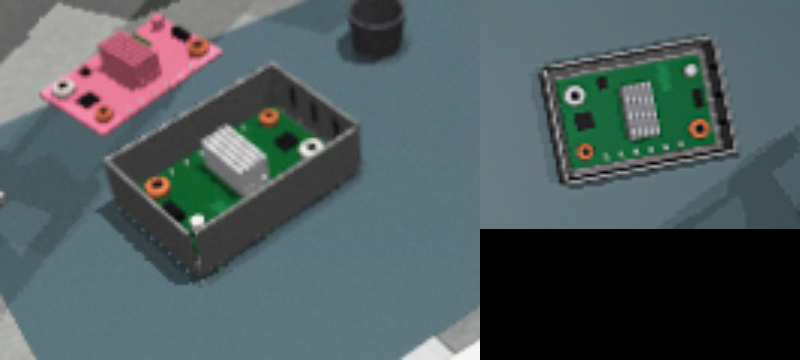

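The board is level at z ≈ 0.019 on its top face (tilt < 0.3°) and centred in the case at (235,155). All walls are upright and the robot is clear.

```bash
python3 -c "
from bench import robot
print(robot.close_job())"
```

```text
the job is handed in; nothing more can be done
None
```

The job is handed in after about 22 s of robot time: all three walls were folded upright, and the green board sits level and fully home on the ledges, with the arm clear and nothing else touched.

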